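# Point the outlet selector at the gauge

### The arm

A 7-joint arm with a two-finger parallel gripper is mounted at the origin on the work surface. World frame = base frame: x ahead of the robot, y to its left, z up, the work surface at z = 0. Lengths are in mm, angles in rad, forces in N, time in s.
With the tool pointing down it reaches from about 425 to 950 mm from the base axis. Payload 16.7 kg.
Tool frame: the origin (TCP) lies at the very end of the fingers, on their centre line; the grasp point (between the pads) lies 19 mm behind it; z points along the fingers, y is the line along which they close (so a half turn about z gives the same grasp; the last joint's range is limited). The gripper opens to 94 mm and grips with 3 to 60 N. Pads are 16 mm wide; open, the fingers measure 119 mm over their backs; the gripper's body (75 mm by 177 mm) begins 78 mm behind the grasp point.
Start: joints at [-1.373, 0.426, 0.074, 1.606, -0.034, 1.111, -0.067], TCP at [230.063, 634.544, 205.467] pointing down, gripper open.
Joint ranges: [-2.85, 2.85], [-0.5, 2.14], [-1.23, 1.37], [0.21, 2.46], [-1.02, 4.16], [0.16, 2.05], [-2.73, 2.73]. Speed limits (rad/s): [1.89, 1.89, 2.39, 2.39, 3.01, 3.01, 3.01].

### API

Orientations are given as a unit quaternion [w, x, y, z].
In Python, from cell import * gives the robot as it stands.
- The arm moves only by the tool play_rows, never from a script. Its argument "deltas" is a list of rows, each an object with "delta_pos": the shift along the tool's x, y, z in m, a list of three; "turn": the turn about the tool's z in rad. In form: [{"delta_pos": [x, y, z], "turn": turn}, ...]. A call has 1 to 5 rows; each row is the pose to reach, as a shift and turn from the pose commanded when the call began, along the tool's axes at that moment; what a row does not reach only later rows make up. A row lasts 1/10 s, in which the tool goes at most 50 mm and 8.59 degrees, less where a joint would pass 70% of its speed; a pose out of reach is approached as far as the arm can. A call with a gripper value outside its range is refused whole. "fingers" is the opening, from 0 (shut) to 1 (fully open), set as the call begins (left out, the last holds). The fingers move at their own pace and stop on an object; "grip_force" is the grip in N (left out, the last holds). Time passes only in rows, so rows that repeat a pose let the fingers close. It gives the time, the measured TCP pose, the force, the opening and the grip force at its end, in the units of the state.
- read_state(): the state, without advancing time (a new reading comes with each control period).
- camera(name): name is "scene" or "top" or "wrist"; returns (picture, depth): 420x560x3 uint8, red, green, blue; 420x560 float32, mm along the optical axis (not along the pixel's ray), 0 where there is no reading.
- calibration(name): a dict with "mtx" (3x3 intrinsics, pixels), "k1" (the pictures are not rectified: a ray, as slopes to the right and down, at radius r is drawn at 1 + k1 r^2 times it, then the intrinsics apply), "cam_to_world" (4x4, takes a point from camera to world coordinates); the wrist camera has in their place "tool_from_camera" (4x4, takes a point from camera to tool coordinates, whose origin is the TCP and whose axes are the flange's). Camera axes: x right, y up, looking along -z (the intrinsics and any distortion apply to the point x, -y, -z); pixel columns grow to the right and rows downward; lengths in mm; the calibration is good to about 2 mm. A picture is of the moment at which its call begins: read the wrist's pose just before it. calibration takes no time and is no camera call.
- finish_job(): hands the job in; it is judged then, once.
The state is a dict: "time_s": time; "joints": joint angles; "qvel": joint speeds; "tau": joint torques, N m; "position": TCP position; "eef_rot": TCP orientation; "wrist_force": force on the tool from outside, world axes, zero at the start; "torque": the same for the moment, N m; "gripper_width": opening from 0.0 (shut) to 1.0 (fully open); "grip_force": force on a finger pad.
Only numpy, scipy, OpenCV 4.12 (cv2) and the standard library are available. Lean on these libraries where they do the work, as an engineer would, in place of code of your own. Each camera call takes 0.05 s, during which the arm holds its last target. There are 200 camera calls.

### The job

On the round test manifold, turn the outlet selector so that its lever points at the outlet where the pressure gauge is screwed in and sits in its click stop there. Push the upright tab on the lever round with a fingertip; do not pinch it between the fingers. Do not touch the gauge, leave the loose parts around it where they are, and finish with the hand clear of the selector.

Things in the scene. Friction and masses are not known exactly. Their poses are not given: they have to be found in the camera images.
- manifold: Round blue cast manifold, bolted to the bench: 344 mm across the foot, 328 mm above it, deck 50 mm above the bench. Origin: centre of its underside; z up, its front is its own -x; the supply pipe comes in at the back (+x). In the middle a round dark steel valve body, 110 mm across, up to 84 mm above the bench, whose vertical axis passes through the origin.
- front_outlet (a point): Top (74 mm above the bench) of the front one of seven outlets, hexagonal steel bosses 33 mm wide, on a circle of 135 mm radius round the selector's axis at 0 (front), +-40, +-80, +-120 degrees, counter-clockwise from above positive; a 10 mm tube on the deck leads to each. One, always at +-80 or +-120, carries the gauge; the others have brass plugs 25 mm wide, up to 90 mm above the bench.
- selector (a joint): Angle of the lever, rad, counter-clockwise from above positive, 0 pointing to the manifold's front (-x). End stops at +-2.27. Click stops 40 degrees (0.698 rad) apart, one facing each outlet: 0, +-0.698, +-1.396, +-2.094. Let go over 3 degrees off a crest, it springs to the nearest stop (within 2 degrees; crests half-way between). Going over a crest takes about 3 to 5 N at the tab. Starts at -0.698, 0 or +0.698, rarely hung on a crest between.
- selector_axis (a point): Point on the selector's vertical axis, 110 mm above the bench (mid-height of the tab). The hub round it is 52 mm across, up to 98 mm above the bench, with a 24 mm wide nut on it up to 111 mm. Within 100 mm of the axis only lever, hub and tab stand higher than 84 mm.
- tab (a point): Middle of the upright tab on the lever, 67 mm from the axis, 110 mm above the bench: a steel plate with a thin black rubber pad on each broad face, 26 mm long along the lever (54 to 80 mm from the axis), 9 mm thick over the pads, 92 to 128 mm above the bench. The lever under it is a flat bar 8 mm wide (arrow 13 mm), 88 to 93 mm above the bench, its point 92 mm from the axis. Push on a broad face, along the circle.
- aim (a point): Point on the lever's centre line, carried round with it, 135 mm from the axis and 110 mm above the bench (in free air): it lies over the outlet at which the lever points.
- pad_ccw: Black rubber pad on the broad face of the tab that is pushed to turn the selector counter-clockwise (joint growing). 21 x 2 x 29 mm. The origin lies on the selector's axis at bench height and its axes turn with the lever, which points along its -x.
- pad_cw: The same on the opposite face, pushed to turn the selector clockwise (joint falling).
- gauge_dial (a point): Centre of the face of the pressure gauge: a round steel case 50 mm across with a white dial looking straight up, standing on its outlet 135 mm from the selector's axis; the point is 114 mm above the bench, the rim of the case at 114 mm.
- gauge: The same pressure gauge; origin at the foot of its brass nipple, 74 mm above the bench, straight below the dial's centre. Screwed in.
- spare_plug: Loose brass plug, 25 mm across, 30 mm tall, standing on the manifold's deck at the back. Leave alone.
- spare_nut: Loose steel nut, 30 mm across, 13 mm high, on the deck at the back. Leave alone.
- paste_jar: Loose jar, 64 mm across, 75 mm tall, on the bench beside the manifold; origin under it. Leave alone.
- flange_bolt: Loose bolt standing on its hexagonal head, 38 mm across, 98 mm tall, on the bench beside the manifold. Leave alone.
- gasket: Loose flat ring, 110 mm across, 5 mm thick, on the bench beside the manifold. Leave alone.
- stud_nut: Loose large nut, 42 mm across, 20 mm high, on the bench beside the manifold. Leave alone.
- spanner: Loose 190 mm steel spanner lying on the bench left of the manifold. Leave alone.

How it is judged (in metres and radians):
On the way:
1. a finger pushes on one face of the tab ((contact force between the fingers and pad_ccw above 1 N or contact force between the fingers and pad_cw above 1 N)), for 0.05 s.
At the end, for the whole second after the job is handed in: The lever points at the gauge's outlet: the point on its centre line 135 mm from the axis is within 14 mm (about 6 degrees) of the gauge's centre, and the selector is at rest (horizontal distance between aim and gauge_dial below 0.014 m and velocity of joint selector between -0.1 and 0.1 rad/s); the robot touches nothing.
It fails at once if the tab is pinched: both of its faces are pressed by the fingers at once (over 1.5 N each) (contact force between the fingers and pad_ccw above 1.5 N and contact force between the fingers and pad_cw above 1.5 N).
It fails at once if the gauge is touched with more than 2 N (contact force between any of the fingers, the arm and gauge above 2 N).
It fails at once if a loose part is lifted, or shifted more than 25 mm (distance of any of spare_plug, spare_nut, paste_jar, flange_bolt, gasket, stud_nut, spanner from where it was at the start of the episode above 0.025 m).
It also fails if it takes over 42 s, if anything falls off the work surface, if the arm or the gripper's body presses on something with over 40 N, if the wrist force passes 120 N, or if a joint passes its speed limit or range.

## Working session

There is one attempt and no reset: what is moved stays moved. The work goes in short steps, Python scripts to look and compute and a tool call to move; the robot and the scene stay as the last step left them, time stands still between calls to the robot, and variables do not carry over. Pictures are saved under pics/ and viewed, at most 10 in all, crops included, and the job is handed in when it is done.

Besides the shell and the picture viewer there is one more tool, called after "Call:" in YAML: its name, and indented under it one key for each argument. play_rows: Moves the arm, as the interface text tells. Its arguments: {"type":"object","properties":{"deltas":{"type":"array","items":{"type":"object","properties":{"delta_pos":{"type":"array","items":{"type":"number"}},"turn":{"type":"number"}}}},"fingers":{"type":"number"},"grip_force":{"type":"number"}},"required":["deltas"]}

```bash
mkdir -p pics; cat > h.py <<'E'
from cell import *
import numpy as np, cv2
from scipy.spatial.transform import Rotation as R
def T_tool(s):
    q=s["eef_rot"]; T=np.eye(4); T[:3,:3]=R.from_quat([q[1],q[2],q[3],q[0]]).as_matrix(); T[:3,3]=s["position"]; return T
def cloud(name):
    s=read_state(); p,d=camera(name); c=calibration(name)
    M=c["cam_to_world"] if "cam_to_world" in c else T_tool(s)@np.array(c["tool_from_camera"])
    K=np.array(c["mtx"],float); h,w=d.shape
    uv=np.stack(np.meshgrid(np.arange(w),np.arange(h)),-1).reshape(-1,1,2).astype(float)
    n=cv2.undistortPoints(uv,K,np.array([c["k1"],0,0,0.])).reshape(h,w,2)
    P=np.stack([n[...,0]*d,-n[...,1]*d,-d,np.ones_like(d)],-1)@np.array(M).T
    P=P[...,:3]; P[d==0]=np.nan
    return p,P
E
python3 - <<'E'
from h import *
s=read_state(); print({k:np.round(v,3) for k,v in s.items()})
for n in("top","scene"):
    p,P=cloud(n); cv2.imwrite(f"pics/{n}0.png",p[...,::-1]); np.savez(f"{n}0.npz",p=p,P=P)
print(calibration("wrist"))
E
```

```text
{'time_s': np.float64(0.0), 'joints': array([-1.373,  0.427,  0.074,  1.607, -0.034,  1.111, -0.067]), 'qvel': array([-0.   , -0.001, -0.001,  0.001,  0.   , -0.002, -0.001]), 'tau': array([ 1.0000e-03, -9.3583e+01,  3.6680e+00, -4.5421e+01, -4.9000e-02,
        1.9000e-02,  0.0000e+00]), 'position': array([229.932, 634.158, 204.796]), 'eef_rot': array([-0.   ,  0.173,  0.985, -0.001]), 'wrist_force': array([0.653, 0.051, 0.239]), 'torque': array([-0.005,  0.053,  0.009]), 'grip_force': np.float64(0.0), 'gripper_width': np.float64(0.998)}
{'mtx': array([[359.85499813,   0.        , 282.39516698],
       [  0.        , 359.85499813, 209.2470057 ],
       [  0.        ,   0.        ,   1.        ]]), 'k1': -0.08611560930383226, 'tool_from_camera': array([[-7.88520119e-04,  9.56884793e-01,  2.90466643e-01,
         8.47683211e+01],
       [ 9.99999611e-01,  8.69034592e-04, -1.48196616e-04,
         1.48124776e+00],
       [-3.94232649e-04,  2.90466413e-01, -9.56885107e-01,
        -1.79107366e+02],
       [ 0.00000000e+00,  0.00000000e+00,  0.00000000e+00,
         1.00000000e+00]])}
```

View pics/top0.png

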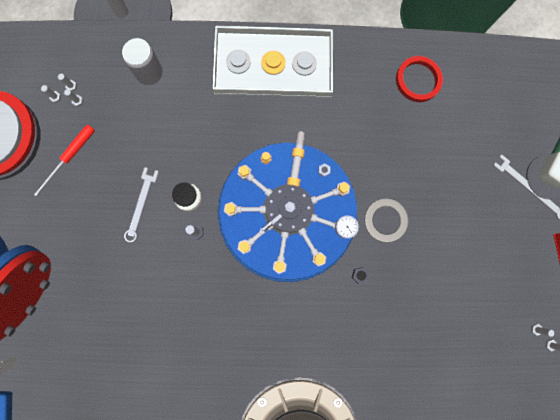

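The top view shows the manifold centred at (290,208) with its pipe at the back, up at (300,135). The gauge is at (347,227), which is the +80° outlet. The lever points at (262,230), which is −40°. Next I measure the positions.

```bash
python3 - <<'E'
from h import *
z=np.load("top0.npz"); P=z["P"]; p=z["p"].astype(int)
print("ax",P[207,290],"gauge",P[227,347], "front",P[267,279],"left",P[209,230])
blue=(p[...,2]>p[...,0]+60)&(abs(P[...,2]-50)<12)
blue&=(np.hypot(*(np.moveaxis(P[...,:2],-1,0)-P[207,290,:2].reshape(2,1,1)))<200)
q=P[blue]; h=cv2.convexHull(q[:,:2].astype(np.float32)); print(cv2.minEnclosingCircle(h), np.median(q[:,2]))
c=np.array(cv2.minEnclosingCircle(h)[0])
r=np.hypot(P[...,0]-c[0],P[...,1]-c[1]); a=np.arctan2(P[...,1]-c[1],P[...,0]-c[0])
for nm,m in(("gaugetop",(r>100)&(r<170)&(P[...,2]>103)&(P[...,2]<125)),("tab",(r>45)&(r<90)&(P[...,2]>100)),("lever",(r>32)&(r<95)&(P[...,2]>87)&(P[...,2]<140)),("plugs",(r>115)&(r<155)&(P[...,2]>80)&(P[...,2]<98))):
    g=P[m]; print(nm,len(g),g.mean(0) if len(g) else 0)
    if nm!="plugs": 
        d=g.mean(0)[:2]-c; print(np.hypot(*d),np.degrees(np.arctan2(d[1],d[0])))
    else: print(np.histogram(np.degrees(a[m]),bins=36,range=(-180,180)))
big=cv2.resize(z["p"][120:300,200:410,::-1],None,fx=3.5,fy=3.3,interpolation=cv2.INTER_CUBIC); cv2.imwrite("pics/crop.png",big)
E
```

```text
ax [545.51065691  34.51381228 108.9252604 ] gauge [502.90098414 -92.18413213 115.55302856] front [412.03542455  56.07142978  91.68528122] left [540.1672706  169.18139267  91.02040991]
((547.6596069335938, 35.78300476074219), 164.23297119140625) 49.70799427659449
gaugetop 402 [504.75451523 -92.05814775 111.90147018]
134.8488308038551 -108.55239749106013
tab 53 [502.22647032  85.69279772 123.98940295]
67.49190571110468 132.3117537264083
lever 162 [519.40027273  66.75000277 101.33641025]
41.923083560151504 132.38241834452205
plugs 559 [523.81368932  61.89151911  88.69298293]
(array([ 0,  0, 28, 57,  0,  0,  6,  0,  0,  0, 25, 61,  0,  0,  0,  0,  2,
       13,  0,  0, 26,  0, 23, 61,  0,  0, 20, 65,  0,  0, 26, 60,  0,  0,
       27, 59]), array([-180., -170., -160., -150., -140., -130., -120., -110., -100.,
        -90.,  -80.,  -70.,  -60.,  -50.,  -40.,  -30.,  -20.,  -10.,
          0.,   10.,   20.,   30.,   40.,   50.,   60.,   70.,   80.,
         90.,  100.,  110.,  120.,  130.,  140.,  150.,  160.,  170.,
        180.]))
```

View pics/crop.png

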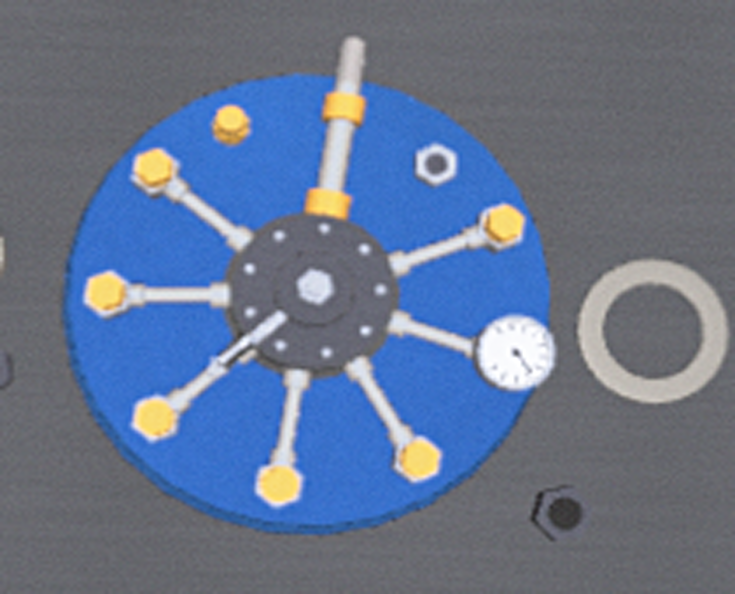

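View pics/scene0.png

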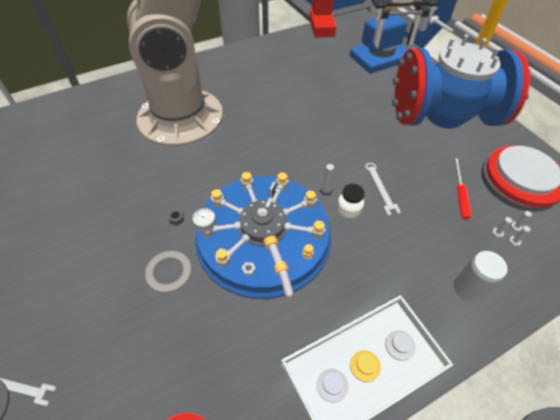

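The lever is at about 132° in the world and the gauge at 251.5°, so it needs a counter-clockwise push of 120°. I check the way for tall obstacles.

```bash
python3 - <<'E'
from h import *
for n in("top","scene"):
    P=np.load(n+"0.npz")["P"]; P=P[~np.isnan(P[...,0])]
    print(n)
    for x in range(100,800,100):
        row=[]
        for y in range(800,-200,-100):
            m=(P[:,0]>=x)&(P[:,0]<x+100)&(P[:,1]>=y-100)&(P[:,1]<y)
            row.append(int(P[m,2].max()) if m.any() else -1)
        print(x,row)
E
```

```text
top
100 [4, 5, 6, 6, 6, 6, 5, 32, 30, 6]
200 [3, 149, 316, 5, 6, 5, 5, 6, 6, 6]
300 [-1, 219, 197, 5, 6, 7, 47, 75, 53, 24]
400 [82, 206, 192, 12, 5, 101, 96, 131, 118, 116]
500 [5, 18, 5, 11, 79, 97, 93, 131, 116, 116]
600 [68, 66, 29, 7, 13, 75, 96, 83, 93, 76]
700 [70, 67, 28, 5, 5, 5, 5, 73, 53, 6]
scene
100 [6, 5, 341, 4, 6, 5, 4, 34, 33, 5]
200 [346, 351, 353, 6, 6, 6, 4, 5, 5, 4]
300 [251, 231, 190, 4, 4, 4, 50, 53, 53, 23]
400 [252, 223, 191, 10, 5, 100, 93, 129, 115, 115]
500 [5, 18, 5, 10, 78, 99, 92, 129, 116, 116]
600 [67, 62, 27, 7, 38, 77, 93, 84, 92, 78]
700 [69, 67, 29, 5, 5, 4, 16, 73, 52, 4]
```

Call:
play_rows:
  deltas:
    - {"delta_pos": [0, 0, -0.05], "turn": 0}
    - {"delta_pos": [0, 0, -0.1], "turn": 0}
    - {"delta_pos": [-0.017, -0.046, -0.1], "turn": 0}
    - {"delta_pos": [-0.034, -0.092, -0.1], "turn": 0}
    - {"delta_pos": [-0.051, -0.138, -0.1], "turn": 0}
  fingers: 0
  grip_force: 10

```text
time_s: 0.6
position: [230.8, 485.6, 305.1]
eef_rot: [-0.0, 0.173, 0.985, -0.0]
wrist_force: [1.4, -0.3, 0.5]
gripper_width: 0.612
grip_force: 0.0
```

Call:
play_rows:
  deltas:
    - {"delta_pos": [-0.042, -0.025, 0], "turn": 0}
    - {"delta_pos": [-0.084, -0.051, 0], "turn": 0}
    - {"delta_pos": [-0.126, -0.077, 0], "turn": 0}
    - {"delta_pos": [-0.168, -0.102, 0], "turn": 0}
    - {"delta_pos": [-0.21, -0.128, 0], "turn": 0}

```text
time_s: 1.1
position: [385.5, 293.7, 305.5]
eef_rot: [-0.0, 0.173, 0.985, 0.0]
wrist_force: [0.9, 0.5, -0.7]
gripper_width: 0.186
grip_force: 0.0
```

Call:
play_rows:
  deltas:
    - {"delta_pos": [-0.042, -0.025, 0], "turn": 0.14}
    - {"delta_pos": [-0.084, -0.051, 0], "turn": 0.28}
    - {"delta_pos": [-0.126, -0.077, 0], "turn": 0.42}
    - {"delta_pos": [-0.168, -0.102, 0], "turn": 0.56}
    - {"delta_pos": [-0.21, -0.128, 0], "turn": 0.7}

```text
time_s: 1.6
position: [539.3, 101.9, 305.6]
eef_rot: [-0.0, 0.503, 0.864, 0.0]
wrist_force: [0.8, 1.4, -0.3]
gripper_width: 0.007
grip_force: 0.0
```

Call:
play_rows:
  deltas:
    - {"delta_pos": [0, 0, 0], "turn": 0.14}
    - {"delta_pos": [0, 0, 0], "turn": 0.28}
    - {"delta_pos": [0, 0, 0], "turn": 0.42}
    - {"delta_pos": [0, 0, 0], "turn": 0.56}
    - {"delta_pos": [0, 0, 0], "turn": 0.7}

```text
time_s: 2.1
position: [538.3, 103.5, 305.2]
eef_rot: [-0.0, 0.769, 0.64, -0.0]
wrist_force: [0.3, 0.1, 0.0]
gripper_width: 0.003
grip_force: 0.0
```

Call:
play_rows:
  deltas:
    - {"delta_pos": [0, 0, 0.02], "turn": 0.14}
    - {"delta_pos": [0, 0, 0.05], "turn": 0.28}
    - {"delta_pos": [0, 0, 0.07], "turn": 0.42}
    - {"delta_pos": [0, 0, 0.07], "turn": 0.56}
    - {"delta_pos": [0, 0, 0.07], "turn": 0.66}

```text
time_s: 2.6
position: [538.0, 103.4, 234.6]
eef_rot: [0.0, 0.934, 0.356, -0.001]
wrist_force: [-0.9, 0.3, 0.3]
gripper_width: 0.007
grip_force: 0.0
```

```bash
cat >> h.py <<'E'
def look(tag,name="wrist"):
    p,P=cloud(name); cv2.imwrite(f"pics/{tag}.png",p[...,::-1]); np.savez(f"{tag}.npz",p=p,P=P); return p,P
E
python3 - <<'E'
from h import *
s=read_state(); T=T_tool(s); print(s["time_s"],s["position"],s["joints"].round(2),T[:3,:3].round(2),s["gripper_width"])
p,P=look("w1")
c=np.array([546.7,35.2])
r=np.hypot(P[...,0]-c[0],P[...,1]-c[1])
for nm,m in(("nut",(r<25)&(P[...,2]>107)&(P[...,2]<116)),("tab",(r>45)&(r<90)&(P[...,2]>122)&(P[...,2]<133)),("gauge",(r>105)&(r<165)&(P[...,2]>108)&(P[...,2]<120))):
    g=P[m]; print(nm,len(g),g.mean(0) if len(g) else 0)
E
```

```text
2.6 [537.98419837 103.42285842 234.60416882] [-0.92  0.23  0.72  1.89 -0.17  1.09 -0.97] [[ 0.75  0.67 -0.  ]
 [ 0.67 -0.75 -0.  ]
 [-0.   -0.   -1.  ]] 0.007364048736241898
nut 188 [546.88890658  38.37199023 109.53518558]
tab 201 [501.7300104   90.89962926 125.63197411]
gauge 962 [512.98162169 -85.35227899 111.81351232]
```

View pics/w1.png

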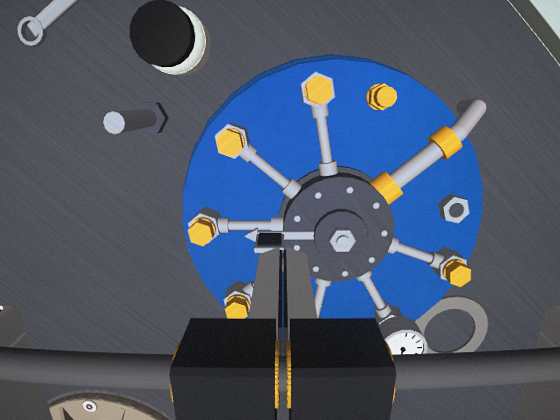

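The close view agrees with the top view. The lever points left, with the tab at (268,240), and the fingers are on its clockwise side. I move to 15 mm off the pad, descend, then approach.

Call:
play_rows:
  deltas:
    - {"delta_pos": [-0.01, -0.011, 0.02], "turn": 0}
    - {"delta_pos": [-0.01, -0.011, 0.055], "turn": 0}
    - {"delta_pos": [-0.01, -0.011, 0.09], "turn": 0}
    - {"delta_pos": [-0.01, -0.011, 0.12], "turn": 0}
    - {"delta_pos": [-0.01, -0.011, 0.13], "turn": 0}

```text
time_s: 3.15
position: [522.2, 104.6, 103.0]
eef_rot: [0.0, 0.933, 0.36, -0.002]
wrist_force: [0.5, -0.1, -0.2]
gripper_width: 0.005
grip_force: 0.0
```

Call:
play_rows:
  deltas:
    - {"delta_pos": [-0.003, 0, 0], "turn": 0}
    - {"delta_pos": [-0.006, 0, 0], "turn": 0}
    - {"delta_pos": [-0.009, 0, 0], "turn": 0}
    - {"delta_pos": [-0.012, 0, 0], "turn": 0}
    - {"delta_pos": [-0.015, 0, 0], "turn": 0}

```text
time_s: 3.65
position: [512.7, 95.1, 106.2]
eef_rot: [-0.0, 0.933, 0.359, 0.001]
wrist_force: [0.3, -0.2, 0.1]
gripper_width: 0.007
grip_force: 0.0
```

Call:
play_rows:
  deltas:
    - {"delta_pos": [-0.0047, -0.0007, 0], "turn": -0.07}
    - {"delta_pos": [-0.0095, -0.0011, 0], "turn": -0.14}
    - {"delta_pos": [-0.0142, -0.0011, 0], "turn": -0.21}
    - {"delta_pos": [-0.019, -0.0008, 0], "turn": -0.28}
    - {"delta_pos": [-0.0237, -0.0002, 0], "turn": -0.35}

```text
time_s: 4.15
position: [494.9, 79.6, 105.9]
eef_rot: [-0.0, 0.856, 0.517, 0.0]
wrist_force: [-0.9, 1.9, 0.4]
gripper_width: 0.006
grip_force: 0.7
```

Call:
play_rows:
  deltas:
    - {"delta_pos": [-0.0047, -0.0007, 0], "turn": -0.07}
    - {"delta_pos": [-0.0095, -0.0011, 0], "turn": -0.14}
    - {"delta_pos": [-0.0142, -0.0011, 0], "turn": -0.21}
    - {"delta_pos": [-0.019, -0.0008, 0], "turn": -0.28}
    - {"delta_pos": [-0.0237, -0.0002, 0], "turn": -0.35}

```text
time_s: 4.65
position: [483.6, 58.5, 105.9]
eef_rot: [0.0, 0.753, 0.658, 0.0]
wrist_force: [1.5, 5.4, -0.7]
gripper_width: 0.008
grip_force: 2.4
```

Call:
play_rows:
  deltas:
    - {"delta_pos": [-0.0047, -0.0007, 0], "turn": -0.07}
    - {"delta_pos": [-0.0095, -0.0011, 0], "turn": -0.14}
    - {"delta_pos": [-0.0142, -0.0011, 0], "turn": -0.21}
    - {"delta_pos": [-0.019, -0.0008, 0], "turn": -0.28}
    - {"delta_pos": [-0.0237, -0.0002, 0], "turn": -0.35}

```text
time_s: 5.15
position: [480.0, 35.1, 105.8]
eef_rot: [-0.0, 0.627, 0.779, 0.0]
wrist_force: [-1.8, 1.7, 0.5]
gripper_width: 0.006
grip_force: 0.7
```

```bash
python3 - <<'E'
from h import *
s=read_state(); T=T_tool(s); c=np.array([547,36.5]); d=s["position"][:2]-c
print(s["joints"].round(2),np.hypot(*d),np.degrees(np.arctan2(d[1],d[0]))%360,"lever-dir by tool",np.degrees(np.arctan2(-T[1,1],-T[0,1]))%360)
p,P=look("t2","top"); r=np.hypot(P[...,0]-c[0],P[...,1]-c[1])
cv2.imwrite("pics/t2c.png",cv2.resize(p[120:300,200:410,::-1],None,fx=3.5,fy=3.3,interpolation=cv2.INTER_CUBIC))
E
```

```text
[-0.6   0.25  0.46  2.15 -0.16  0.77  0.17] 67.03940666004793 181.19265717818863 lever-dir by tool 192.39022378885647
```

View pics/t2c.png

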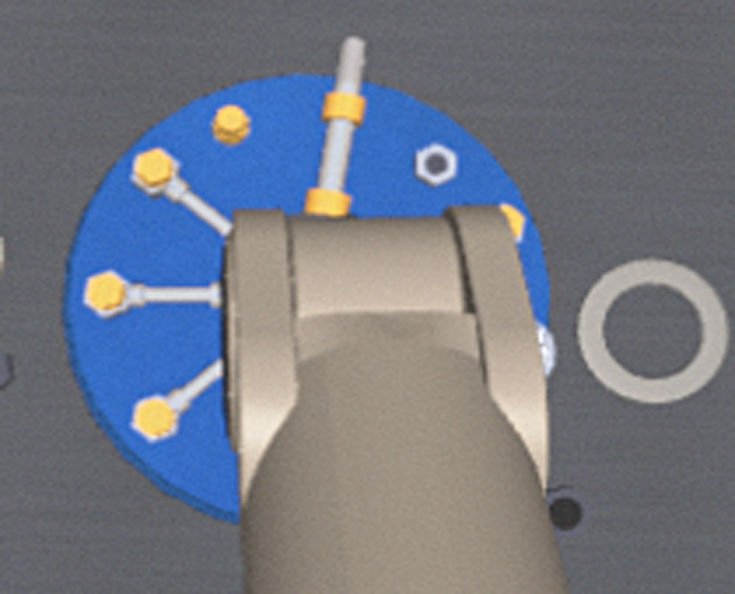

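The arm hides the lever in this view. The finger is on the right circle (r = 67) and the force matches pushing the tab, so I continue.

Call:
play_rows:
  deltas:
    - {"delta_pos": [-0.0047, -0.0007, 0], "turn": -0.07}
    - {"delta_pos": [-0.0095, -0.0011, 0], "turn": -0.14}
    - {"delta_pos": [-0.0142, -0.0011, 0], "turn": -0.21}
    - {"delta_pos": [-0.019, -0.0008, 0], "turn": -0.28}
    - {"delta_pos": [-0.0237, -0.0002, 0], "turn": -0.35}

```text
time_s: 5.7
position: [484.9, 12.0, 105.7]
eef_rot: [-0.0, 0.482, 0.876, 0.0]
wrist_force: [-1.9, 5.1, 2.6]
gripper_width: 0.003
grip_force: 2.6
```

Call:
play_rows:
  deltas:
    - {"delta_pos": [-0.0047, -0.0007, 0], "turn": -0.07}
    - {"delta_pos": [-0.0095, -0.0011, 0], "turn": -0.14}
    - {"delta_pos": [-0.0142, -0.0011, 0], "turn": -0.21}
    - {"delta_pos": [-0.019, -0.0008, 0], "turn": -0.28}
    - {"delta_pos": [-0.0237, -0.0002, 0], "turn": -0.35}

```text
time_s: 6.2
position: [497.6, -8.2, 105.8]
eef_rot: [0.0, 0.322, 0.947, 0.0]
wrist_force: [-0.3, 0.1, -0.7]
gripper_width: 0.004
grip_force: 0.5
```

Call:
play_rows:
  deltas:
    - {"delta_pos": [-0.0047, -0.0007, 0], "turn": -0.07}
    - {"delta_pos": [-0.0095, -0.0011, 0], "turn": -0.14}
    - {"delta_pos": [-0.0142, -0.0011, 0], "turn": -0.21}
    - {"delta_pos": [-0.0165, -0.001, 0], "turn": -0.245}
    - {"delta_pos": [-0.0165, -0.001, 0], "turn": -0.245}

```text
time_s: 6.7
position: [510.2, -19.5, 105.8]
eef_rot: [0.0, 0.205, 0.979, 0.0]
wrist_force: [0.2, -0.5, -0.4]
gripper_width: 0.004
grip_force: 0.0
```

```bash
python3 - <<'E'
from h import *
s=read_state(); T=T_tool(s); c=np.array([547,36.5]); d=s["position"][:2]-c
print(s["joints"].round(2),np.hypot(*d),np.degrees(np.arctan2(d[1],d[0]))%360,"lever-dir by tool",np.degrees(np.arctan2(-T[1,1],-T[0,1]))%360)
p,P=look("w3")
E
```

```text
[-0.34  0.29  0.29  2.08 -0.12  0.79  1.18] 66.98809745644148 236.65155897629333 lever-dir by tool 246.29034847179378
```

View pics/w3.png

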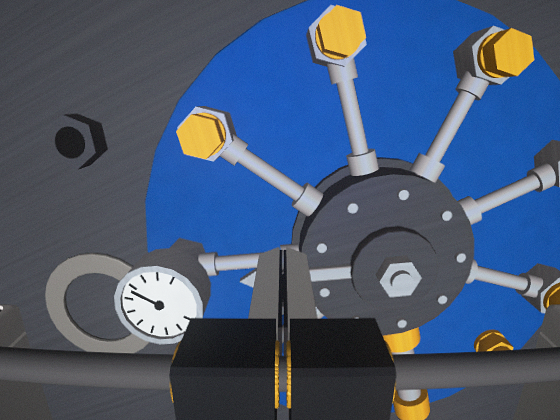

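The lever's arrow at (248,278) points at the gauge at (158,303), and the finger is already unloaded. I back off and go up.

Call:
play_rows:
  deltas:
    - {"delta_pos": [0.01, 0, 0], "turn": 0}
    - {"delta_pos": [0.02, 0, 0], "turn": 0}
    - {"delta_pos": [0.02, 0, -0.04], "turn": 0}
    - {"delta_pos": [0.02, 0, -0.09], "turn": 0}
    - {"delta_pos": [0.02, 0, -0.14], "turn": 0}

```text
time_s: 7.25
position: [490.0, -10.9, 246.9]
eef_rot: [-0.001, 0.205, 0.979, -0.0]
wrist_force: [-0.3, 0.7, 0.2]
gripper_width: 0.005
grip_force: 0.0
```

Call:
play_rows:
  deltas:
    - {"delta_pos": [-0.02, 0.045, 0], "turn": 0}
    - {"delta_pos": [-0.04, 0.09, 0], "turn": 0}
    - {"delta_pos": [-0.06, 0.135, 0], "turn": 0}
    - {"delta_pos": [-0.07, 0.17, 0], "turn": 0}
    - {"delta_pos": [-0.07, 0.17, 0], "turn": 0}

```text
time_s: 7.75
position: [624.5, 121.7, 244.2]
eef_rot: [-0.001, 0.203, 0.979, 0.0]
wrist_force: [-1.5, 0.8, -0.8]
gripper_width: 0.001
grip_force: 0.0
```

```bash
python3 - <<'E'
from h import *
s=read_state(); print(s["position"],s["time_s"])
p,P=look("w4"); c=np.array([547,36.5])
r=np.hypot(P[...,0]-c[0],P[...,1]-c[1])
g0=None
for nm,m in(("nut",(r<25)&(P[...,2]>107)&(P[...,2]<116)),("tab",(r>45)&(r<90)&(P[...,2]>120)&(P[...,2]<133)),("gauge",(r>105)&(r<165)&(P[...,2]>108)&(P[...,2]<120))):
    g=P[m]; n=g.mean(0)[:2] if len(g) else c; g0=n if g0 is None else g0; d=n-g0; print(nm,len(g),n,np.hypot(*d),np.degrees(np.arctan2(d[1],d[0]))%360)
E
```

```text
[624.50813155 121.71201925 244.18255665] 7.75
nut 181 [546.59844941  38.55433713] 0.0 0.0
tab 314 [525.21491981 -23.70838145] 65.83237397067715 251.0454606767219
gauge 2037 [504.86100741 -87.63758982] 132.91507247754492 251.69858706277307
```

View pics/w4.png

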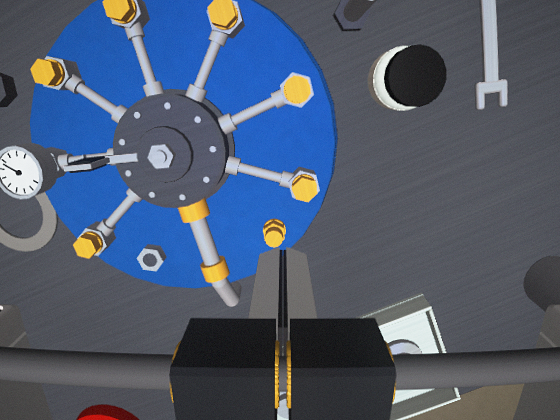

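The lever, with its tab at (90,160), points at the gauge at (18,172). They measure 251.0° and 251.7°, and the hand is clear, so I hand the job in.

```bash
python3 -c "from cell import *; print(finish_job())"
```

```text
the job is handed in; nothing more can be done
None
```

The selector now points at the gauge's outlet (+80°): lever and gauge directions agree within 1° in the last picture. The gauge and loose parts were left alone, the hand is clear, and the job was handed in at about 8 s; no verdict was returned.

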